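# Free the tight locating block from the drilling jig

## Robot

A 7-joint arm with a two-finger parallel gripper is mounted at the origin on the work surface. World frame = base frame: x ahead of the robot, y to its left, z up, the work surface at z = 0. Lengths are in m, angles in rad, forces in N, time in s.
With the tool pointing down it reaches from about 0.425 to 0.95 m from the base axis. Payload 4.7 kg.
Tool frame: the origin (TCP) lies midway between the tips of the shut fingers; the grasp point (between the pads) lies 19 mm behind it (hold_point_z is the distance from the TCP to the grasp point, in m); z points along the fingers, y is the line along which they close (so a half turn about z gives the same grasp; the last joint's range is limited). The gripper opens to 87 mm and grips with 3 to 60 N. Pads are 19 mm wide; open, the fingers measure 117 mm over their backs; the gripper's body (75 mm by 190 mm) begins 51 mm behind the grasp point.
Start: joints at [-1.301, 0.469, -0.049, 1.532, 0.024, 1.141, -0.082], TCP at [0.199, 0.645, 0.223] pointing down, gripper open.
Joint ranges: [-2.59, 2.59], [-0.33, 1.99], [-1.39, 1.29], [0.1, 2.45], [-1.04, 4.18], [0.21, 1.99], [-2.66, 2.66]. Speed limits (rad/s): [2.57, 2.57, 3.14, 3.14, 3.14, 3.14, 3.14].

## Interface

Orientations are given as [roll, pitch, yaw] about the fixed x, y, z axes, in that order (R = Rz(yaw) Ry(pitch) Rx(roll)).
In Python, from cell import movep, move_l, move_joints, command_gripper, hold, ik, sense, read_camera, PlanningError, finish_job, silhouettes, hold_point_z gives the robot as it stands. The module is installed in compiled form; this text tells all that it offers. Calls block until the motion is done:
- movep(position, orientation): joint-space move of the TCP to a pose.
- move_l(position, frame=None, feed=0.15): straight line of the TCP; frame=None keeps the orientation; feed is the mean speed in m/s.
- move_joints(angles): joint-space move.
- command_gripper(opening, grip_force=None): finger opening in m; grip_force is the grip in N (None keeps the last); returns when the fingers have stopped.
- hold(seconds).
- ik(position, orientation): joint angles nearest the present ones, or None.
- sense(): the state.
- read_camera(name): name is "scene" or "top" or "wrist"; returns a dict with "color" (400x640x3 uint8, blue, green, red), "K" (3x3 intrinsics, pixels), "k1" (the pictures are not rectified: a ray, as slopes to the right and down, at radius r is drawn at 1 + k1 r^2 times it, then the intrinsics apply), "world_to_cam" (4x4, takes a point from world to camera coordinates). Camera axes: x right, y down, z forward; pixel columns grow to the right and rows downward; lengths in m; the calibration is good to about 2 mm. A picture is of the moment at which its call begins. There is no depth.
A pose or a line that the arm cannot do raises PlanningError and nothing moves.
- finish_job(): hands the job in; it is judged then, once.
Trained networks look in the newest picture that a camera, given by its name, has taken for a name from the list of things; names that differ only in an ending like _2 or _b are one class to them, and where a whole thing is asked for, a point or a joint stands for the part that bears it (a point fixed in the world has none). Each returns a list of dicts, best first, with "score" (0 to 1); they miss things now and then, are a little off and sometimes report something else, mostly with a low value. They report only what shows in the picture. A call takes as long as a camera call. They do not tell look-alikes from the thing itself.
- silhouettes(camera, name): "region" (400x640 bool, what is visible of it) and "extent" ([left, top, width, height] in pixels, round what is visible of it).
The state is a dict: "t": time; "qpos": joint angles; "joint_velocities": joint speeds; "tau": joint torques, N m; "tcp_pos": TCP position; "eef_rot": TCP orientation; "force": force on the tool from outside, world axes, zero at the start; "moment": the same for the moment, N m; "opening": finger opening in m; "grip_force": force on a finger pad.
Only numpy, scipy, OpenCV 4.12 (cv2) and the standard library are available. Lean on these libraries where they do the work, as an engineer would, in place of code of your own. Each camera call takes 0.05 s, during which the arm holds its last target. There are 200 camera calls.

## Task

Pull the carriage of the drilling jig out from under the drill bridge, all the way to its end stop. Then take the locating block by its upright tongue and rock it, clearly (5 degrees or more) each time, first away from the robot, then back towards it and so on, easing it up a little with every rock until its foot is out of the tight pocket; never pull so straight or hard that the pocket block lifts off the carriage, and do not disturb the other things on the bench. Finish while still holding the block upright and still, just clear (1 to 3 cm) above its pocket, with the carriage still at its stop: do not put it down or let go.

Things in the scene. Friction and masses are not known exactly. Their poses are not given: they have to be found in the camera images.
- jig: the drilling jig, fixed to the bench: a dark steel base plate 200 x 320 x 12 mm with two rails, an end stop, and a drill bridge (aluminium beam 196 x 60 mm on two legs, underside 145 and top 165 mm above the bench) whose centre is at y = -90 mm. Origin on the bench surface; x points away from the robot (yaw at most 0.35 rad either way), z up; the slide runs along y, the bridge at the -y end and the stop at the +y end
- carriage (a joint): how far (m) the carriage has slid out from under the bridge, along the jig's +y: 0 at the start, with the pocket centre under the bridge (jig x = 0, y = -90 mm); 0.13 at the end stop, with the pocket centre at jig y = +40 mm. Friction about 5 N; it stays where it is left
- handle (a point): centre of the carriage's upright black pull handle, 26 mm along the jig's x, 16 mm along y, 55 mm tall (it stands on the carriage plate, 36 mm above the bench; its top is 91 mm above the bench). It moves with the carriage and lies 105 mm to the jig's +y side of the pocket centre
- nest (a joint): how far (m) the grey pocket block (120 x 64 mm, 36 mm high, 1.4 kg) has been lifted off the carriage: 0 when down. Only its weight (14 N) holds it down, on dowels, so pulling the locating block straight up (29 N) lifts it. It must stay under 0.005
- pocket_mouth (a point): centre of the pocket's mouth, in the pocket block's top face 72 mm above the bench; axes as the jig's. Pocket 27 mm wide (y). Two flat sprung brass cheeks, upper edges 2 mm below the mouth, give 4 mm and grip the foot's +x and -x ends, about 14 N of friction each, as long as any of the foot is between them
- block: the locating block, about 0.25 kg, aluminium. Origin at the centre of the underside of its foot; axes as the jig's when seated. Foot 60 (x) x 24 (y) x 22 mm high; above it, centred, the tongue to grip, 36 (x) x 18 (y) mm, from 22 to 85 mm above the underside. Seated, its top is 135 mm above the bench, 10 mm under the bridge's beam while the carriage is in
- block_center (a point): point on the locating block's axis half-way up, 42.5 mm above its underside. Rock it in the jig's x-z plane, turning about the foot: one end then slides up its cheek while the other slides down, with hardly any net pull, and a small lift (3 to 4 mm for each full swing from side to side) rides along
- block_foot (a point): centre of the underside of the block's foot; seated it is 22 mm below the pocket's mouth, on a 10 mm narrow rib under its middle, 6 mm above the pocket's floor, so the block can rock about 10 degrees either way
- stage_model: bystander: white model rocket section standing on the bench, about 80 mm across, 150 mm tall; origin at the centre of its underside
- engine_disc: bystander: white round disc with five dark holes, 110 mm across, 16 mm thick; origin at the centre of its underside
- paint_jar: bystander: glass jar with lid, 60 mm across, 75 mm tall; origin at the centre of its underside
- driver: bystander: screwdriver lying on the bench
Things that resemble listed ones, but are neither listed nor needed, are in the scene too. There is more than one size of the block; the job needs the larger.

How it is judged:
On the way, in this order (a step that is already met when the one before it is completed fails the run):
1. the carriage is at its end stop (value of joint carriage above 0.125 m), for 0.2 s.
2. the block is rocked away from the robot while its foot is still in the pocket (z of block_foot in the frame of pocket_mouth below -0.001 m and angle between block_center's own z axis and vertical above 0.075 rad and x of block_center in the frame of pocket_mouth above 0.001 m and value of joint carriage above 0.122 m), for 0.02 s.
3. the block is rocked back towards the robot while its foot is still in the pocket (z of block_foot in the frame of pocket_mouth below -0.001 m and angle between block_center's own z axis and vertical above 0.075 rad and x of block_center in the frame of pocket_mouth below -0.001 m and value of joint carriage above 0.122 m), for 0.02 s.
At the end, for the whole second after the job is handed in: The block hangs still (under 20 mm/s) in the fingers, within 8 degrees of upright, its underside 5 to 40 mm above the pocket's mouth and within 25 mm of its centre sideways; the carriage is within 8 mm of its stop and the pocket block is down (within 3 mm) (z of block_foot in the frame of pocket_mouth between 0.005 and 0.04 m and horizontal distance between block_foot and pocket_mouth below 0.025 m and angle between block_center's own z axis and vertical below 0.14 rad and contact force between the fingers and block above 1 N and linear speed of block below 0.02 m/s and value of joint carriage above 0.122 m and value of joint nest below 0.003 m); the arm keeps its last pose, push and grip.
It fails at once if the pocket block is lifted off the carriage (5 mm or more) (value of joint nest above 0.005 m).
It fails at once if a bystander is disturbed (moved more than 20 mm) (distance of stage_model from where it was at the start of the episode above 0.02 m).
It fails at once if a bystander is disturbed (moved more than 20 mm) (distance of engine_disc from where it was at the start of the episode above 0.02 m).
It fails at once if a bystander is disturbed (moved more than 20 mm) (distance of paint_jar from where it was at the start of the episode above 0.02 m).
It fails at once if a bystander is disturbed (moved more than 20 mm) (distance of driver from where it was at the start of the episode above 0.02 m).
It also fails if it takes over 56 s, if anything falls off the work surface, if the arm or the gripper's body presses on something with over 40 N, if the wrist force passes 120 N, or if a joint passes its speed limit or range.

## Working session

There is one attempt and no reset: what is moved stays moved. The work goes in short steps, each a Python script; the robot and the scene stay as the last script left them, time stands still between calls to the robot, and variables do not carry over. Pictures are saved under pics/ and viewed, at most 10 in all, crops included, and the job is handed in when it is done.

```bash
mkdir -p pics; ls; cat > h.py <<'E'
import numpy as np, cv2
from cell import *
def save(im,n): cv2.imwrite(f'pics/{n}.png',im)
E
python3 - <<'E'
from h import *
for c in ("scene","top"):
    d=read_camera(c); save(d["color"],c); np.savez(c,**{k:np.array(v) for k,v in d.items()})
    C=np.linalg.inv(np.array(d["world_to_cam"])); print(c,C[:3,3].round(3),C[:3,2].round(2),d["k1"],np.array(d["K"]).round(1).tolist())
    for n in ("jig","handle","nest","block","stage_model","engine_disc","paint_jar","driver"):
        for s in silhouettes(c,n): print(n,round(s["score"],2),s["extent"],int(s["region"].sum()))
print({k:np.round(v,3).tolist() for k,v in sense().items()},hold_point_z)
E
```

```text
pics
scene [ 0.943 -0.815  0.757] [-0.38  0.72 -0.59] -0.0957639797983151 [[432.5, 0.0, 312.2], [0.0, 432.5, 199.4], [0.0, 0.0, 1.0]]
handle 0.68 [242.0, 216.0, 75.9, 69.0] 1422
nest 0.91 [247.5, 231.9, 39.9, 44.3] 919
block 0.81 [259.9, 231.1, 24.4, 22.5] 310
block 0.64 [206.1, 235.0, 15.6, 19.5] 190
stage_model 0.56 [390.1, 113.8, 28.4, 46.4] 1109
engine_disc 0.58 [257.3, 328.6, 50.0, 54.5] 2242
engine_disc 0.52 [247.9, 231.7, 41.0, 43.2] 968
paint_jar 0.92 [178.8, 280.0, 27.1, 42.6] 1005
driver 0.5 [308.4, 135.0, 36.2, 21.4] 182
top [0.312 0.028 1.724] [ 0.12 -0.01 -0.99] -0.09503414571388305 [[509.7, 0.0, 313.4], [0.0, 509.7, 210.7], [0.0, 0.0, 1.0]]
jig 0.96 [283.7, 168.0, 106.8, 79.8] 5694
handle 0.96 [334.1, 190.6, 31.6, 35.3] 632
nest 0.56 [358.1, 194.7, 10.3, 31.1] 80
block 0.61 [371.6, 257.8, 12.7, 8.4] 78
stage_model 0.89 [154.1, 167.0, 35.2, 28.0] 725
stage_model 0.2 [411.2, 160.3, 36.5, 30.0] 846
paint_jar 0.8 [420.8, 229.1, 22.7, 18.5] 269
driver 0.53 [173.8, 252.1, 43.0, 14.7] 232
{'t': 0.9, 'qpos': [-1.301, 0.469, -0.049, 1.533, 0.024, 1.141, -0.082], 'joint_velocities': [0.001, -0.001, -0.002, 0.001, 0.0, 0.002, -0.001], 'tau': [0.001, -50.782, -0.081, -23.646, -0.061, 0.031, 0.0], 'tcp_pos': [0.199, 0.645, 0.223], 'eef_rot': [3.142, -0.0, 2.843], 'force': [-0.594, -0.599, 0.094], 'moment': [0.004, 0.001, 0.03], 'grip_force': 0.0, 'opening': 0.087} 0.0187
```

View images.

```bash
python3 - <<'E'
import cv2
s=cv2.imread('pics/scene.png');t=cv2.imread('pics/top.png')
a=cv2.resize(s[90:400,150:470],None,fx=2,fy=2)[:600];b=cv2.resize(t[140:290,140:460],None,fx=2.5,fy=2.5)
cv2.imwrite('pics/s2.png',cv2.resize(s[90:390,130:530],None,fx=2,fy=2));cv2.imwrite('pics/t2.png',b)
E
```

```text
(no output)
```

View pics/s2.png

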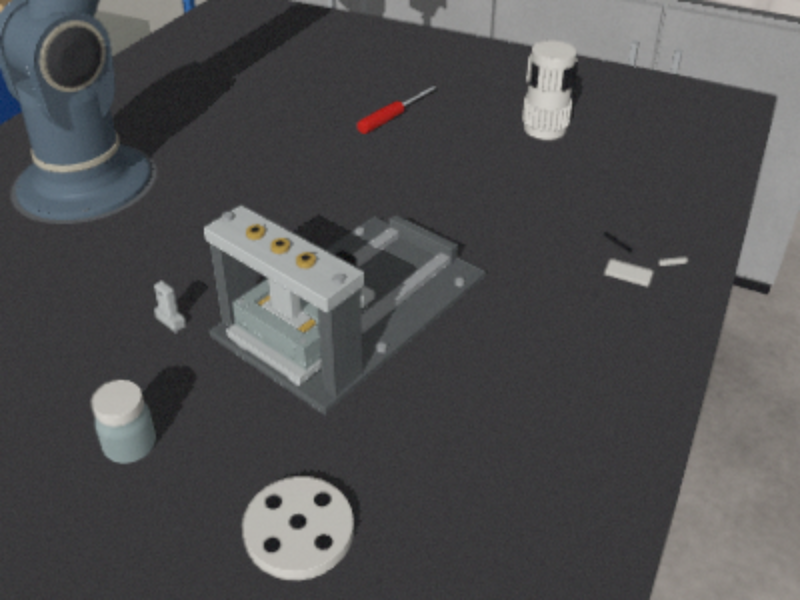

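View pics/t2.png

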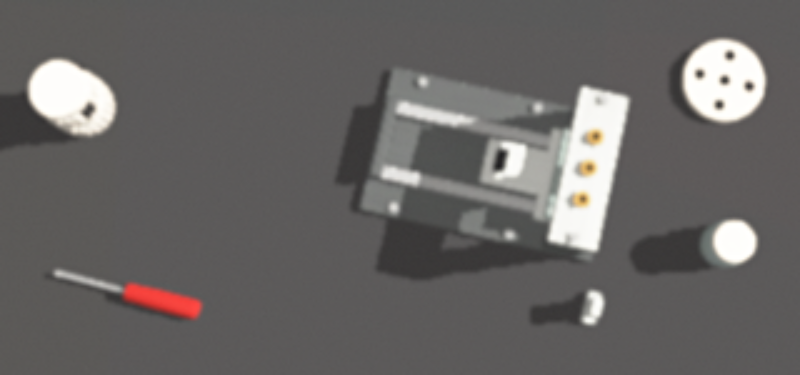

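The larger block is the one in the pocket under the bridge (scene ≈ (272,242)). The free-standing smaller one at scene ≈ (214,244), top ≈ (377,263), is the look-alike: it has a shorter foot and is not in the pocket. The bystanders are all well away from the jig. Next I'll fit the jig pose.

```bash
cat >> h.py <<'E'
from scipy.optimize import least_squares
def proj(d,P):
    W=np.array(d["world_to_cam"]); P=np.atleast_2d(P).astype(float)
    return cv2.projectPoints(P,cv2.Rodrigues(W[:3,:3])[0],W[:3,3],np.array(d["K"]),np.array([float(d["k1"]),0,0,0]))[0][:,0]
def J(p,P):
    c,s=np.cos(p[2]),np.sin(p[2]); P=np.atleast_2d(P).astype(float)
    return np.c_[p[0]+c*P[:,0]-s*P[:,1],p[1]+s*P[:,0]+c*P[:,1],P[:,2]]
E
python3 - <<'E'
from h import *
t=np.load('top.npz');s=np.load('scene.npz')
P=np.array([[.1,.16,.012],[-.1,.16,.012],[.098,-.06,.165],[.098,-.12,.165],[-.098,-.12,.165],[-.098,-.06,.165]])
q=np.array([[392,68],[360,208],[582,87],[629,96],[598,251],[548,241]])/2.5+140
r=least_squares(lambda p:(proj(t,J(p,P))-q).ravel(),[.4,-.1,0])
print(r.x,(r.fun.reshape(-1,2)).round(1).tolist())
Ps=np.array([[.1,-.16,.012],[.1,.16,.012],[-.1,-.16,.012],[.098,-.12,.165],[-.098,-.12,.165],[-.098,-.06,.165],[.098,-.06,.165]])
def full(p): return np.r_[(proj(t,J(p,P))-q).ravel()]
im=cv2.resize(s["color"][150:310,220:390],None,fx=4.5,fy=3.7)
H=np.array([[x,.015+y,z] for x in(-.013,.013) for y in (-.008,.008) for z in(.036,.091)])
def draw(d,o,f,n):
    x0,y0,x1,y1=o; im=cv2.resize(d["color"][y0:y1,x0:x1],None,fx=f,fy=f,interpolation=cv2.INTER_CUBIC)
    for pts,c in((Ps,(0,0,255)),(P,(0,0,255)),(H,(0,255,0)),(np.array([[x,-.09+y,.072] for x in(-.06,.06) for y in(-.032,.032)]),(255,0,0))):
        for u in proj(d,J(r.x,pts)): cv2.circle(im,tuple(int(v) for v in ((u-[x0,y0])*f).round()),3,c,1)
    return im
a=draw(s,(220,180,380,310),4.5,'a');b=draw(t,(275,155,405,255),4.5,'b')
w=max(a.shape[1],b.shape[1]);save(a,'fit_s');save(b,'fit_t')
np.save('jig',r.x)
E
```

```text
[ 0.52702246 -0.09351684 -0.23971348] [[5.3, 0.9], [5.0, 1.7], [-2.4, -0.6], [-2.4, -0.0], [-2.8, -0.6], [-1.9, -0.9]]
```

View pics/fit_s.png

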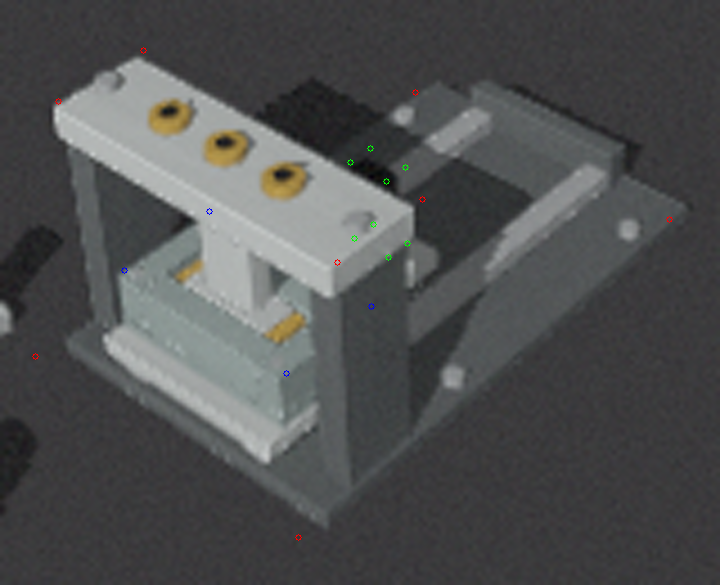

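View pics/fit_t.png

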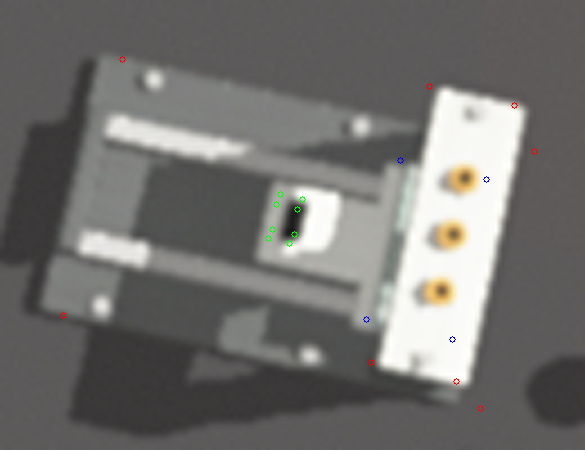

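The plate is not centred at y = 0, since its points miss while the bridge's agree. I'll refit with both views and a free plate offset.

```bash
python3 - <<'E'
from h import *
t=np.load('top.npz');s=np.load('scene.npz')
B=np.array([[.098,-.06,.165],[.098,-.12,.165],[-.098,-.12,.165],[-.098,-.06,.165]])
qt=np.array([[437,88],[526,104],[468,385],[378,366],[97,55],[40,308]])/4.5+[275,155]
qs=np.array([[412,210],[337,268],[55,103],[138,57],[67,342],[325,515],[687,207]])/4.5+[220,180]
pl=lambda o,S:np.array([[a*.1,o+b*.16,.012] for a,b in S])
def f(p):
    return np.r_[(proj(t,J(p,np.r_[B,pl(p[3],[(1,1),(-1,1)])]))-qt).ravel(),(proj(s,J(p,np.r_[B,pl(p[3],[(-1,-1),(1,-1),(1,1)])]))-qs).ravel()]
r=least_squares(f,[.52,-.09,-.24,0],loss='soft_l1');print(r.x.round(4),f(r.x).reshape(-1,2).round(1).tolist())
np.save('jig',r.x[:3]);p=r.x
print('handle',J(p,[0,.015,.07]),'pocket out',J(p,[0,.04,.072]),'pocket in',J(p,[0,-.09,.072]))
for n in("stage_model","paint_jar"):pass
H=np.array([[x,.015+y,z] for x in(-.013,.013) for y in (-.008,.008) for z in(.036,.091)])
o=[]
for d,(x0,y0) in((s,(270,190)),(t,(290,170))):
    im=cv2.resize(d["color"][y0:y0+75,x0:x0+75],None,fx=5,fy=5,interpolation=cv2.INTER_CUBIC)
    for u in proj(d,J(p,H)): cv2.circle(im,tuple(int(v) for v in ((u-[x0,y0])*5).round()),3,(0,255,0),1)
    o.append(im)
save(np.hstack(o),'handle')
E
```

```text
[ 0.5268 -0.0993 -0.2376  0.0243] [[0.1, -0.4], [-0.9, 0.2], [-0.6, -0.8], [0.3, -0.8], [0.3, -0.6], [-0.2, 0.1], [0.9, -1.0], [-1.4, 0.4], [-0.9, 1.0], [-0.2, -0.4], [-1.1, -0.6], [0.1, 0.3], [0.3, -0.7]]
handle [[ 0.53028105 -0.08472379  0.07      ]] pocket out [[ 0.53616467 -0.06042599  0.072     ]] pocket in [[ 0.50556985 -0.18677455  0.072     ]]
```

View pics/handle.png

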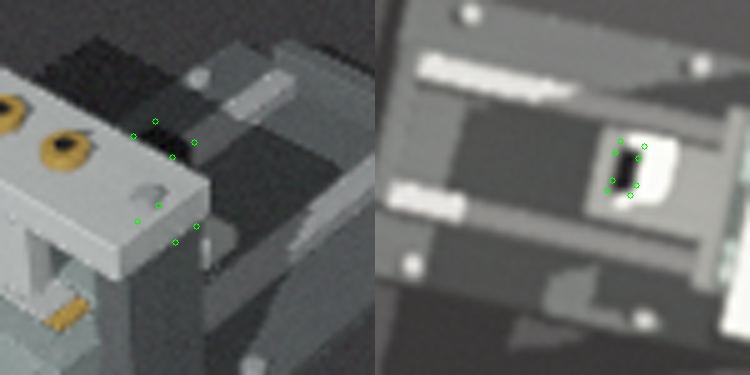

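The projected handle corners (green, right half of the picture, around (625,165)) sit on the black handle, and the bridge agrees within about 1 px. That is good enough to grasp the handle with the fingers closing along jig x.

```bash
cat >> h.py <<'E'
from scipy.spatial.transform import Rotation as R
import os
p=np.load('jig.npy') if os.path.exists('jig.npy') else None
Rj=R.from_euler('z',p[2])
def ori(th=0,flip=-1,psi=0): # tool down, closing along jig x, tilted th about jig y
    return (Rj*R.from_euler('y',th)*R.from_euler('z',psi+flip*np.pi/2)*R.from_euler('x',np.pi)).as_euler('xyz')
def jp(x,y,z): return J(p,[x,y,z])[0]
def st(*k):
    s=sense(); print(round(s['t'],2),'jig',(Rj.inv().apply(np.array(s['tcp_pos'])-[p[0],p[1],0])).round(4),'F',Rj.inv().apply(s['force']).round(1),'M',Rj.inv().apply(s['moment']).round(2),'op',round(s['opening'],4),'g',round(s['grip_force'],1)); return s
E
python3 - <<'E'
from h import *
for f in(1,-1):
    for P,th in((jp(0,.015,.2),0),(jp(0,.145,.056),0),(jp(0,.04,.09),.15),(jp(0,.04,.09),-.15)):
        q=ik(P,ori(th,f)); print(f,None if q is None else np.round(q,2))
E
```

```text
1 [-0.57  0.33  0.82  1.92 -0.29  1.01  0.14]
1 [-0.52  0.53  0.48  1.97 -0.36  0.72 -0.05]
1 [-0.41  0.54  0.63  1.9  -0.39  0.98  0.18]
1 [-0.65  0.47  0.85  2.13 -0.59  0.62  0.35]
-1 [ 0.95  0.52 -1.17  1.84  0.53  1.14  2.49]
-1 [ 0.66  0.84 -1.18  1.91  0.91  1.06  1.98]
-1 [ 0.84  0.81 -1.18  1.83  0.72  1.21  2.29]
-1 [ 0.89  0.66 -1.18  2.05  0.91  0.88  2.12]
```

```bash
sed -i 's/flip=-1/flip=1/' h.py; python3 - <<'E'
from h import *
s=sense(); x=s['tcp_pos']
move_l([x[0],x[1],.32],feed=.25)
movep(jp(0,.015,.25),ori()); 
move_l(jp(0,.015,.13),feed=.2); st()
d=read_camera('wrist'); save(d["color"],'w1')
move_l(jp(0,.015,.057),feed=.08); st()
command_gripper(.02,25); st()
E
```

```text
5.03 jig [0.0009 0.0149 0.1308] F [ 0.3 -0.7 -0. ] M [-0.13  0.03 -0.  ] op 0.0871 g 0.0
6.14 jig [0.0004 0.0149 0.0574] F [0.3 0.5 0.8] M [-0.12  0.01 -0.01] op 0.0871 g 0.0
7.17 jig [-0.0024  0.015   0.0566] F [-5.1 -0.1  5.2] M [-0.12  1.12 -0.07] op 0.0256 g 25.0
```

View pics/w1.png

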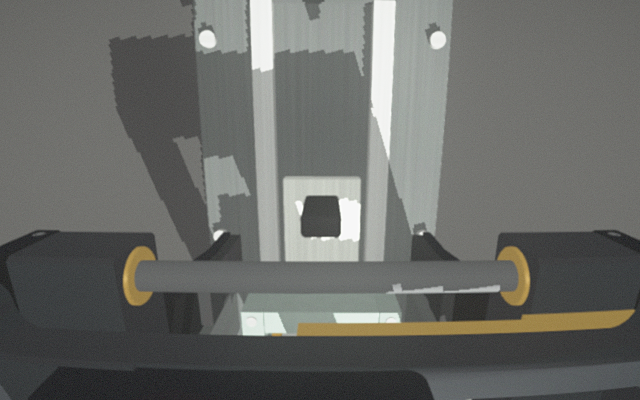

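The handle, at (320,215) in the wrist picture, is now gripped: opening 25.6 mm against 26 mm. The arm shifted about -2.5 mm in jig x, so I'll correct for that and pull.

```bash
python3 - <<'E'
from h import *
move_l(jp(-.003,.12,.057),feed=.06); st()
move_l(jp(-.003,.143,.057),feed=.04); st()
for k in range(6):
    y=.147+.003*k
    move_l(jp(-.003,y,.057),feed=.03); s=st()
    if abs(Rj.inv().apply(s['force'])[1])>14: break
E
```

```text
9.07 jig [-0.0019  0.1178  0.0567] F [ 4.9 -4.6 -4.8] M [-0.92 -0.34 -0.04] op 0.0255 g 25.0
9.79 jig [-0.0018  0.1417  0.0567] F [ 4.6 -2.1 -5.5] M [-0.59 -0.47 -0.09] op 0.0257 g 25.0
10.07 jig [-0.0017  0.145   0.0567] F [ 4.7 -3.1 -5. ] M [-0.79 -0.41 -0.05] op 0.0256 g 25.0
10.32 jig [-0.0017  0.1451  0.0566] F [ 4.4 -9.1 -4.6] M [-1.8  -0.47  0.  ] op 0.026 g 25.0
10.57 jig [-0.0017  0.1451  0.0566] F [  3.4 -13.9  -3.2] M [-2.92 -0.5   0.06] op 0.0257 g 25.0
10.82 jig [-0.0017  0.1452  0.0566] F [  3.  -18.6  -2.6] M [-4.06 -0.51  0.03] op 0.0257 g 25.0
```

The stop is at handle y = 0.1452, as expected, so the carriage is fully out. Next I release, rise and go above the block, with a look before the grasp.

```bash
python3 - <<'E'
from h import *
move_l(jp(-.0017,.146,.057),feed=.05)
command_gripper(.087); move_l(jp(-.0017,.145,.2),feed=.2)
move_l(jp(-.002,.04,.2),feed=.15); st()
d=read_camera('wrist'); a=d["color"]
P=[[-.002+x,.04+y,.135] for x in(-.018,.018) for y in(-.009,.009)]
def mk(d,P,c):
    for u in proj(d,J(p,P)): cv2.circle(d["color"],tuple(int(v) for v in u.round()),2,c,1)
d["color"]=d["color"].copy();mk(d,P,(0,0,255));mk(d,[[-.002+x,.04+y,.072] for x in(-.06,.06) for y in(-.032,.032)],(255,0,0))
save(d["color"],'w2')
for s in silhouettes('wrist','block'): print(s['score'],s['extent'])
E
```

```text
14.09 jig [-0.002   0.041   0.1997] F [-0.4 -0.8 -0. ] M [-0.1   0.09  0.02] op 0.0871 g 0.0
0.86 [292.6, 181.9, 67.5, 50.6]
0.39 [200.0, 327.9, 12.2, 8.4]
```

View pics/w2.png

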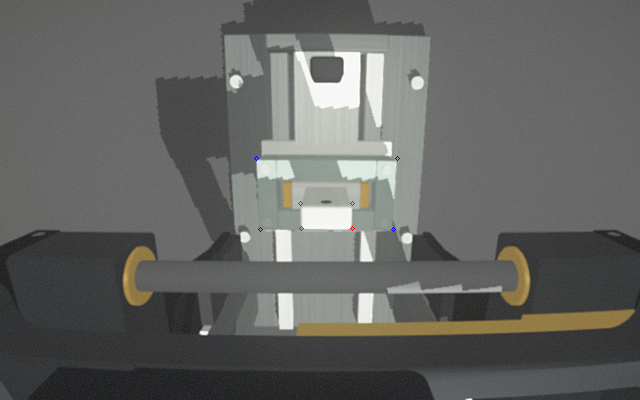

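The projected tongue top (red, (301–352, 204–229)) and pocket block corners match the image. The large block is seated between its brass cheeks with the carriage out. I'll grasp it and make the first two rocks.

```bash
cat >> h.py <<'E'
X0,Y0,ZU,ZT=-.002,.0405,.050,.090   # pocket x,y, underside seated, TCP z seated
def rock(th,lift,piv=.005,feed=.04,dx=0):
    h=ZT-ZU-piv
    move_l(jp(X0+dx+h*np.sin(th),Y0,ZU+piv+lift+h*np.cos(th)),ori(th),feed=feed)
    s=st(); e=R.from_euler('xyz',s['eef_rot']).as_matrix()[:,2]; e=Rj.inv().apply(e); print('   tilt',round(np.arctan2(-e[0],-e[2]),3))
    return s
E
python3 - <<'E'
from h import *
move_l(jp(X0,Y0,.15),feed=.15); move_l(jp(X0,Y0,ZT),feed=.06); st()
command_gripper(.03,55); st()
rock(.06,.0003); rock(.12,.0008)
hold(.1); st()
E
```

```text
15.82 jig [-0.0017  0.0405  0.0903] F [ 0.  -0.3  0. ] M [-0.1   0.03 -0.04] op 0.0869 g 0.0
16.73 jig [-0.0021  0.0405  0.09  ] F [-0.4  0.  -0.1] M [-0.09  0.13 -0.05] op 0.0358 g 55.0
16.98 jig [0.0001 0.0404 0.0908] F [-1.8  1.2  8. ] M [-0.    0.93 -0.07] op 0.0358 g 55.0
   tilt 0.061
17.23 jig [0.0019 0.0403 0.0911] F [-2.1  0.1  9.4] M [-0.01  1.04 -0.02] op 0.0359 g 55.0
   tilt 0.122
17.32 jig [0.0018 0.0403 0.0912] F [-2.  -0.5  7.5] M [-0.13  0.9  -0.03] op 0.0358 g 55.0
```

```bash
python3 - <<'E'
from h import *
rock(.135,.0015); hold(.05)
d=read_camera('scene'); c=d["color"].copy()
u=proj(d,J(p,[X0,Y0,.11]))[0]; x0,y0=int(u[0])-50,int(u[1])-38
save(cv2.resize(c[y0:y0+76,x0:x0+100],None,fx=7,fy=7,interpolation=cv2.INTER_CUBIC),'s_tilt')
E
```

```text
17.57 jig [0.0024 0.0403 0.0912] F [-3.4 -0.   2.7] M [-0.19 -0.07 -0.02] op 0.0358 g 55.0
   tilt 0.135
```

View pics/s_tilt.png

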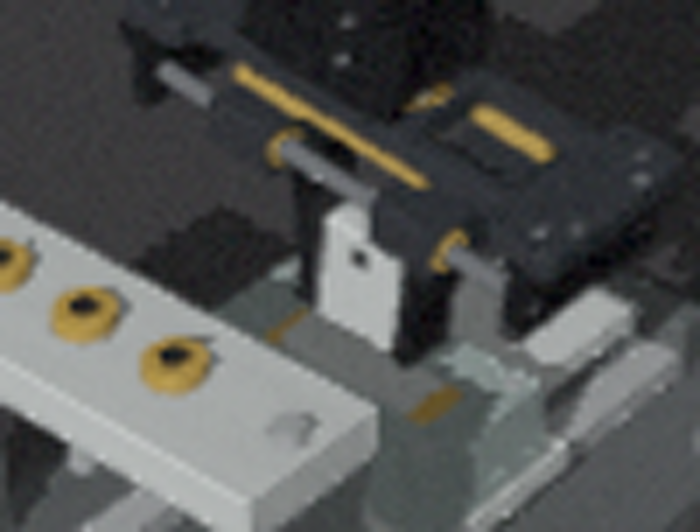

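The tongue is held between the fingers and leans away, with its foot still between the brass cheeks. I'll rock on, watching the vertical force.

```bash
python3 - <<'E'
from h import *
L=.0015
for th in(.07,0,-.07,-.135,-.07,0,.07,.135):
    L+=.0008; s=rock(th,L)
    if s['force'][2]<-12: print('stop');break
print(L)
E
```

```text
17.93 jig [0.0001 0.0402 0.0917] F [-1.4 -1.8 -3.9] M [-0.5  -0.79 -0.23] op 0.0359 g 55.0
   tilt 0.07
18.18 jig [-0.0025  0.0403  0.092 ] F [  0.6  -2.3 -14.5] M [-0.56 -0.93 -0.12] op 0.0354 g 55.0
   tilt 0.002
stop
0.0031
```

```bash
python3 - <<'E'
from h import *
L=.0025
for th in(-.04,-.08,-.11,-.135):
    s=rock(th,L)
E
```

```text
18.43 jig [-0.0038  0.0404  0.0918] F [  1.8  -1.4 -12.6] M [-0.52 -0.01 -0.1 ] op 0.0355 g 55.0
   tilt -0.037
18.68 jig [-0.005   0.0404  0.0922] F [  1.7  -1.1 -10.3] M [-0.57  0.5  -0.02] op 0.0354 g 55.0
   tilt -0.078
18.93 jig [-0.0057  0.0405  0.0925] F [ 1.4 -1.3 -6.6] M [-0.56  0.85 -0.  ] op 0.0357 g 55.0
   tilt -0.109
19.18 jig [-0.0063  0.0405  0.0926] F [ 0.2 -1.5 -3.7] M [-0.49  1.   -0.02] op 0.0357 g 55.0
   tilt -0.135
```

```bash
python3 - <<'E'
from h import *
d=read_camera('scene'); c=d["color"].copy()
s=sense(); T=Rj.inv().apply(np.array(s['tcp_pos'])-[p[0],p[1],0])
u=proj(d,J(p,[X0,Y0,.11]))[0]; x0,y0=int(u[0])-30,int(u[1])-22; f=12
im=cv2.resize(c[y0:y0+50,x0:x0+60],None,fx=f,fy=f,interpolation=cv2.INTER_CUBIC)
blk=np.array([[-.018,-.009,.085],[.018,-.009,.085],[.018,-.009,.022],[-.018,-.009,.022],[-.018,-.009,.085]])
ft=np.array([[-.03,-.012,.022],[.03,-.012,.022],[.03,.012,.022],[-.03,.012,.022],[-.03,-.012,.022]])
for th,col in((-.135,(0,255,0)),(0,(0,0,255))):
  for b in(blk,ft):
    q=R.from_euler('y',th).apply(b-[0,0,ZT-ZU])+T
    u=(proj(d,J(p,q))+.5-[x0,y0])*f
    cv2.polylines(im,[u.round().astype(int)],False,col,1)
save(im,'s_t2')
E
```

```text
(no output)
```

View pics/s_t2.png

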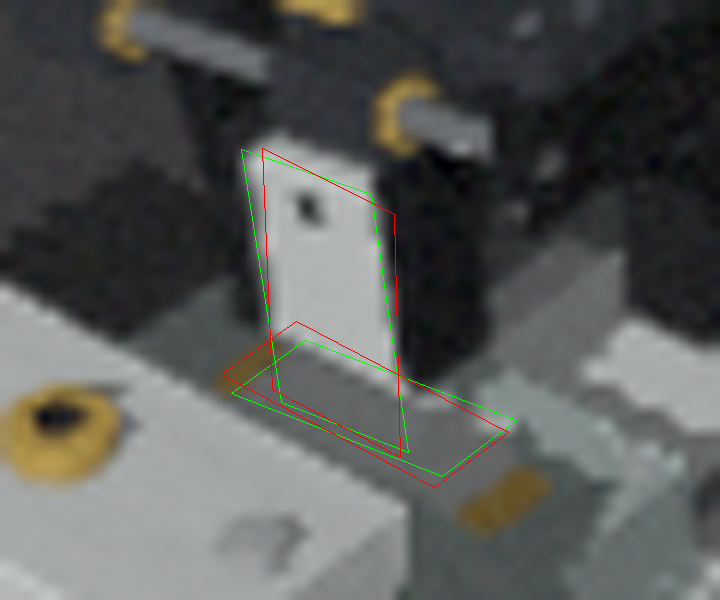

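The overlay shows the block leaning about as the tool does: its right edge lies along the green, tilted prediction. The grey area below is the gripper's shadow. I'll go on with an adaptive lift, adding lift only while the net pull stays low.

```bash
cat >> h.py <<'E'
def step(th,L,log=False):
    h=ZT-ZU-.005
    move_l(jp(X0+h*np.sin(th),Y0,ZU+.005+L+h*np.cos(th)),ori(th),feed=.04)
    s=sense(); return s
def swing(th0,th1,L,n=8,inc=.0006):
    out=[]
    for th in np.linspace(th0,th1,n+1)[1:]:
        s=step(th,L); fz=s['force'][2]
        T=Rj.inv().apply(np.array(s['tcp_pos'])-[p[0],p[1],0])
        out.append((round(fz,1),round(1e3*(T[2]-ZU-.005-.035*np.cos(th)),1)))
        if fz>-8: L+=inc
        elif fz>-10: L+=inc/2
        elif fz<-12.5: L-=inc/2
    print(round(s['t'],1),'L',round(L,4),'Fz,lift',out,'F',Rj.inv().apply(s['force']).round(1),'op',round(s['opening'],4))
    return L
E
python3 - <<'E'
from h import *
L=.0025
L=swing(-.135,.135,L); L=swing(.135,-.135,L); print(L)
E
```

```text
21.2 L 0.0073 Fz,lift [(np.float64(4.6), np.float64(3.1)), (np.float64(3.1), np.float64(3.4)), (np.float64(2.0), np.float64(3.8)), (np.float64(-0.0), np.float64(4.2)), (np.float64(-0.9), np.float64(4.9)), (np.float64(1.3), np.float64(5.7)), (np.float64(3.6), np.float64(6.4)), (np.float64(5.7), np.float64(7.2))] F [-2.6 -0.6  5.7] op 0.0353
23.2 L 0.01 Fz,lift [(np.float64(-0.3), np.float64(7.2)), (np.float64(-4.0), np.float64(7.5)), (np.float64(-7.4), np.float64(7.9)), (np.float64(-11.0), np.float64(8.5)), (np.float64(-10.8), np.float64(8.7)), (np.float64(-10.7), np.float64(8.9)), (np.float64(-9.6), np.float64(9.0)), (np.float64(-7.3), np.float64(9.6))] F [-0.4  1.2 -7.3] op 0.0359
0.009999999999999998
```

```bash
python3 - <<'E'
from h import *
L=.01
L=swing(-.135,.135,L); L=swing(.135,-.135,L); L=swing(-.135,.135,L)
d=read_camera('wrist');d=read_camera('scene'); c=d["color"].copy()
save(c,'s_mid')
E
```

```text
25.2 L 0.0148 Fz,lift [(np.float64(-2.1), np.float64(10.3)), (np.float64(1.3), np.float64(11.0)), (np.float64(6.2), np.float64(11.8)), (np.float64(5.7), np.float64(12.4)), (np.float64(5.5), np.float64(13.0)), (np.float64(6.2), np.float64(13.7)), (np.float64(7.0), np.float64(14.2)), (np.float64(7.8), np.float64(15.0))] F [-3.2 -0.6  7.8] op 0.0361
27.2 L 0.0166 Fz,lift [(np.float64(-6.0), np.float64(14.3)), (np.float64(-8.5), np.float64(14.7)), (np.float64(-10.5), np.float64(15.1)), (np.float64(-12.8), np.float64(15.2)), (np.float64(-11.5), np.float64(15.1)), (np.float64(-10.4), np.float64(15.3)), (np.float64(-7.8), np.float64(15.6)), (np.float64(-2.0), np.float64(17.3))] F [ 1.7 -0.1 -2. ] op 0.0353
29.2 L 0.0214 Fz,lift [(np.float64(-2.2), np.float64(17.5)), (np.float64(1.0), np.float64(17.9)), (np.float64(5.1), np.float64(18.8)), (np.float64(6.7), np.float64(19.6)), (np.float64(10.8), np.float64(20.5)), (np.float64(12.3), np.float64(21.5)), (np.float64(15.1), np.float64(22.4)), (np.float64(15.0), np.float64(23.3))] F [-0.3 -0.1 15. ] op 0.0359
```

```bash
python3 - <<'E'
from h import *
L=.0225
L=swing(.135,-.135,L); print(L); st()
E
```

```text
31.3 L 0.0273 Fz,lift [(np.float64(-3.3), np.float64(21.9)), (np.float64(-2.5), np.float64(22.5)), (np.float64(-2.9), np.float64(23.6)), (np.float64(-2.6), np.float64(24.3)), (np.float64(-2.5), np.float64(24.9)), (np.float64(-2.6), np.float64(25.5)), (np.float64(-2.1), np.float64(26.1)), (np.float64(-2.4), np.float64(26.7))] F [ 0.4 -0.4 -2.4] op 0.0357
0.027299999999999998
31.32 jig [-0.0069  0.0406  0.1163] F [ 0.4 -0.4 -2.4] M [-0.09  0.3  -0.02] op 0.0357 g 55.0
```

The force is now just the block's weight (2.4 N), so it is free. I'll bring it upright, raise it slightly and check.

```bash
python3 - <<'E'
from h import *
step(-.07,.031); step(0,.037); hold(.5); s=st()
T=Rj.inv().apply(np.array(s['tcp_pos'])-[p[0],p[1],0])
d=read_camera('scene'); c=d["color"]
u=proj(d,J(p,[X0,Y0,.12]))[0]; x0,y0=int(u[0])-33,int(u[1])-25; f=12
im=cv2.resize(c[y0:y0+50,x0:x0+66],None,fx=f,fy=f,interpolation=cv2.INTER_CUBIC)
b=lambda hx,y,z0,z1:np.array([[-hx,y,z1],[hx,y,z1],[hx,y,z0],[-hx,y,z0],[-hx,y,z1]])
for q,col in((b(.018,-.009,.022,.085)-[0,0,ZT-ZU]+T,(0,255,0)),(b(.03,-.012,0,.022)-[0,0,ZT-ZU]+T,(0,255,0)),
  (np.array([[x+X0,y+.04,.072] for x,y in((-.06,-.032),(.06,-.032),(.06,.032),(-.06,.032),(-.06,-.032))]),(0,0,255))):
    cv2.polylines(im,[((proj(d,J(p,q))+.5-[x0,y0])*f).round().astype(int)],False,col,1)
save(im,'s_end')
E
```

```text
32.42 jig [-0.0021  0.0406  0.127 ] F [ 0.5  0.3 -2.4] M [-0.14  0.02  0.02] op 0.0355 g 55.0
```

View pics/s_end.png

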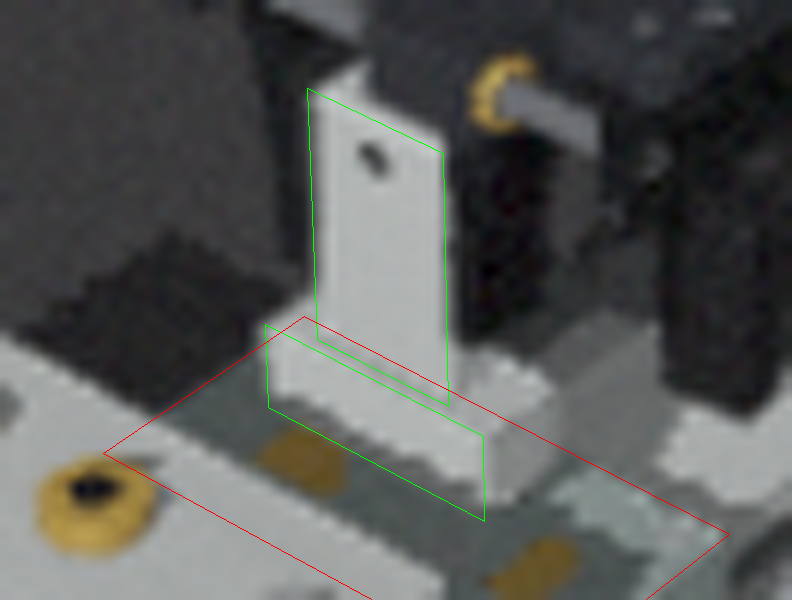

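The block hangs upright and matches the prediction to about 1.5 px. Its foot is roughly 15 mm above the pocket, and the pocket block is seated.

```bash
python3 -c "
from cell import *
print(finish_job())"
```

```text
the job is handed in; nothing more can be done
None
```

The job is handed in: the carriage is out at its stop and the block was rocked free in alternating swings. It is held still and upright, about 15 mm above its pocket; no verdict was returned.

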